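# Feed a bearing sleeve up the ramp to its stop

## Task

Push the brass bearing sleeve lying at the foot of the small green feed ramp slowly up the slope, right up against the stop at the top, so that the yellow spring catch pops up behind it; then move clear and leave it resting on the catch. Only push it with the fingers, never pick it up, and do not let it run away or roll back off the open low end. Leave the other things on the bench where they are.

Things in the scene. Friction and masses are not known exactly. Their poses are not given: they have to be found in the camera images.
- sleeve: Brass bearing sleeve (plain bush with dark ends), a cylinder 50 mm in diameter and 70 mm long, about 0.4 kg, lying across the ramp and free to roll; polished, it also slides easily on the deck (friction about 0.25). It starts in the shallow V at the foot of the slope. Origin at its centre; its y axis is the cylinder's axis; x and z turn as it rolls.
- deck: Sloping aluminium deck of the feed ramp, fixed, 7 degrees steep; place and heading differ each time. Origin on its surface at the foot of the slope, mid width, 22 mm above the bench; x points up the slope along the surface, y across, z square to it. Side guides 75 mm apart inside, 6 mm thick and 12 mm above the deck, run from x = -20 mm to the stop. The sleeve rolls back by itself below the catch.
- ramp: The whole green feed ramp, base 270 x 110 mm, fixed to the bench; origin under its middle, x level and uphill. Below the foot of the slope a 45 mm landing rises by 3 degrees away from the slope and ends open; there a finger can come down behind the resting sleeve, its tip staying 10 mm or more above the surface.
- stop_face (a point): Middle of the green stop's flat face, at deck x = 205 mm, 25 mm above the deck (stop 87 mm wide, top 45 mm above the deck). When the sleeve touches it, the sleeve's centre is at deck x = 180 mm, z = 25 mm.
- catch (a joint): Yellow spring catch, a one-way flap 12 mm wide in the slot in mid deck, hinged at its downhill end: 0 = up, grows to 0.32 rad as it is pushed down. The sleeve rolls over it, pressing it down (about 1 to 2 N at the tip); it springs up behind the sleeve once the sleeve is within about 4 mm of the stop, and then holds the sleeve when let go.
- catch_tip (a point): Tip of the yellow catch; when up it is at x = 157 mm on the deck, 8 mm above its surface.
- spare_sleeve: A second, equal brass sleeve standing on end on the bench, not to be moved. Origin at the centre of its underside.
- mandrel_a: Turned steel plug 38 mm in diameter with a T pin, 69 mm high, standing on the bench, not to be moved. Origin at its underside.
- mandrel_b: Another such steel plug with a T pin, 70 mm high, not to be moved. Origin at its underside.
- hammer: Cross-peen hammer with a wooden handle, 334 mm long, lying on the right of the bench, not to be moved. Origin at the middle of its underside.
- marker: White and red paint marker, 126 mm long, 18 mm thick, lying on the bench, not to be moved. Origin at the middle of its underside.
- pliers_1: Pliers with red handles, 168 mm long, lying on the bench, not to be moved. Origin at the middle of their underside.
Not all that is in view belongs to the job. Leave any orange or pink look-alike of the sleeve alone.

How it is judged (in metres and radians):
On the way:
1. the sleeve is pushed up against the stop (its centre within 3.5 mm of touching) (x of sleeve in the frame of deck above 0.1765 m), for 0.1 s.
At the end, for the whole second after the job is handed in: The sleeve lies on the deck square to it (within 0.12 rad), its centre 170 to 183 mm up the slope and 21 to 29 mm above the deck, at rest (under 10 mm/s) and released, with the catch up behind it (under 0.06 rad) (x of sleeve in the frame of deck between 0.17 and 0.183 m and z of sleeve in the frame of deck between 0.021 and 0.029 m and angle between the y axis of sleeve and the y axis of deck, either way round below 0.12 rad and value of joint catch below 0.06 rad and linear speed of sleeve below 0.01 m/s); the robot touches nothing.
It fails at once if the sleeve is lifted off the deck (its centre more than 35 mm above the deck surface) (z of sleeve in the frame of deck above 0.035 m).
It fails at once if the sleeve rolls back off the low end of the ramp, or falls off it (x of sleeve in the frame of deck below -0.03 m or z of sleeve in the frame of deck below 0.012 m).
It fails at once if the sleeve runs away (faster than 0.35 m/s) (linear speed of sleeve above 0.35 m/s).
It fails at once if another thing on the bench is moved by more than 20 mm (distance of any of spare_sleeve, mandrel_a, mandrel_b, hammer, marker, pliers_1 from where it was at the start of the episode above 0.02 m).
It also fails if it takes over 48 s, if anything falls off the work surface, if the arm or the gripper's body presses on something with over 40 N, if the wrist force passes 120 N, or if a joint passes its speed limit or range.

## Robot

A 6-joint arm with a two-finger parallel gripper is mounted at the origin on the work surface; the furniture and walls round the work are solid. World frame = base frame: x ahead of the robot, y to its left, z up, the work surface at z = 0. Lengths are in mm, angles in rad, forces in N, time in s.
With the tool pointing down it reaches from about 300 to 775 mm from the base axis. Payload 14.6 kg.
Tool frame: the origin (TCP) lies between the finger pads; the fingertips stand 22 mm ahead of it and the grasp point (between the pads) lies 3 mm ahead of it (manip.tcp_to_tips is the distance from the TCP to the fingertips, in mm); y points along the fingers, z is the direction in which the jaws open and shut, and the axes are right-handed (so a half turn about y gives the same grasp; the last joint's range is limited). The gripper opens to 94 mm and grips with 3 to 60 N. Pads are 16 mm wide; open, the fingers measure 119 mm over their backs; the gripper's body (75 mm by 177 mm) begins 78 mm behind the grasp point.
Start: joints at [-1.196, 0.3, 1.521, -0, 1.321, -0.067], TCP at [235.154, -497.184, 227.446] pointing down, gripper open.
Joint ranges: [-3.03, 3.03], [-0.79, 2.21], [0.23, 2.52], [-1.04, 4.18], [0, 3.07], [-2.55, 2.55]. Speed limits (rad/s): [2.22, 2.22, 2.57, 3.14, 3.14, 3.14].

## Interface

Orientations are given as [roll, pitch, yaw] about the fixed x, y, z axes, in that order (R = Rz(yaw) Ry(pitch) Rx(roll)).
In Python, from cell import manip gives the robot as it stands.
- The arm moves only by the shell command python3 -m jog 'ROWS' [OPENING] [FORCE]. ROWS is JSON, one flat list of numbers, 6 for each row, row after row: the shift along the tool's x, y, z in mm, then the turn, a rotation vector about the tool's x, y, z in degrees. A call has 1 to 10 rows; each row is the pose to reach, as a shift and turn from the pose commanded when the call began, along the tool's axes at that moment; what a row does not reach only later rows make up. A row lasts 1/12 s, in which the tool goes at most 41.7 mm and 7.16 degrees, less where a joint would pass 70% of its speed; a pose out of reach is approached as far as the arm can. A call with a gripper value outside its range is refused whole. OPENING is the finger opening in mm, from 0 to 94, set as the call begins (- or left out, the last holds). The fingers move at their own pace and stop on an object; FORCE is the grip in N (left out, the last holds). Time passes only in rows, so rows that repeat a pose let the fingers close. It gives the time, the measured TCP pose, the force and the opening at its end, in the units of the state.
- manip.read_state(): the state, without advancing time (a new reading comes with each control period).
- manip.camera(name): name is "scene" or "top" or "wrist"; returns a dict with "img" (480x640x3 uint8, red, green, blue), "intrinsics" (3x3 intrinsics, pixels), "origin" and "orientation" of the camera in the world. Camera axes: x right, y down, z forward; pixel columns grow to the right and rows downward; lengths in mm; the calibration is good to about 2 mm. The wrist camera is an equidistant fisheye: a pixel r from the principal point sees the ray r / f radians off the axis. A picture is of the moment at which its call begins. There is no depth.
- manip.sign_off(): hands the job in, once; it reports no verdict.
Trained networks look in a picture, given as the dict that the camera call returned (one of the last four; its "shot" number tells which), for a name from the list of things; names that differ only in an ending like _2 or _b are one class to them, and where a whole thing is asked for, a point or a joint stands for the part that bears it (a point fixed in the world has none). Each returns a list of dicts, best first, with "score" (0 to 1); they miss things now and then, are a little off and sometimes report something else, mostly with a low value. They report only what shows in the picture. A call takes as long as a camera call. They do not tell look-alikes from the thing itself.
- manip.masks_of(thing, picture): "pixels" (480x640 bool, what is visible of it) and "xy" ([column, row] in pixels, amid what is visible of it).
- manip.tip_of(thing, picture): "xy" ([column, row] in pixels: a listed point, or the origin of a listed thing).
The state is a dict: "clock": time; "joints": joint angles; "qd": joint speeds; "effort": joint torques, N m; "eef_pos": TCP position; "eef_rot": TCP orientation; "wrist_force": force on the tool from outside, world axes, zero at the start; "moment": the same for the moment, N m; "finger_gap": finger opening in mm.
Only numpy, scipy, OpenCV 4.12 (cv2) and the standard library are available. Lean on these libraries where they do the work, as an engineer would, in place of code of your own. Each camera call takes 0.05 s, during which the arm holds its last target.

## Working session

There is one attempt and no reset: what is moved stays moved. The work goes in short steps, Python scripts to look and compute and a shell command to move; the robot and the scene stay as the last step left them, time stands still between calls to the robot, and variables do not carry over. Pictures are saved under pics/ and viewed, and the job is handed in when it is done.

```bash
ls; mkdir -p pics
python3 - <<'E'
from cell import manip
import cv2,numpy as np
print(manip.read_state())
for n in ["scene","top","wrist"]:
    c=manip.camera(n)
    cv2.imwrite(f"pics/{n}0.png",c["img"][:,:,::-1])
    print(n,c["intrinsics"],c["origin"],c["orientation"])
    for t in ["sleeve","deck","ramp","catch"]:
        print(t,[(round(m["score"],2),np.round(m["xy"]),int(m["pixels"].sum())) for m in manip.masks_of(t,c)][:4])
    for t in ["sleeve","deck","ramp","stop_face","catch_tip"]:
        print(t,[(round(m["score"],2),np.round(m["xy"],1)) for m in manip.tip_of(t,c)][:4])
E
```

```text
pics
{'clock': 0.0, 'joints': array([-1.19559515e+00,  3.00498084e-01,  1.52156723e+00, -4.40923640e-05,
        1.32068539e+00, -6.65925745e-02]), 'qd': array([-0.00066426, -0.00051176, -0.00096489,  0.00081579,  0.00087798,
       -0.00182237]), 'effort': array([ 1.70998323e-03, -5.31811130e+01, -3.52731335e+01,  7.08878785e-02,
        2.44223006e-02, -1.14372467e-04]), 'eef_pos': array([ 235.0661897 , -496.98279645,  226.87737177]), 'eef_rot': array([-1.57195465e+00,  3.44473030e-05, -2.69978798e+00]), 'wrist_force': array([ 0.84257197, -0.60259524,  0.43007147]), 'moment': array([-0.05441059, -0.00393886,  0.04768897]), 'finger_gap': 94.13225923306184}
scene [[611.46337606   0.         320.54949168]
 [  0.         611.46337606 233.11134936]
 [  0.           0.           1.        ]] [-485.9390537  -760.95747287 1252.36462285] [-2.4047184   0.02061465 -1.08159037]
sleeve [(0.8, array([496., 323.]), 737), (0.71, array([410., 247.]), 99), (0.68, array([366., 339.]), 721), (0.61, array([391., 300.]), 674)]
deck [(0.56, array([356., 243.]), 148)]
ramp []
catch []
sleeve [(0.97, array
[... 948 characters left out ...]
[331.7, 199. ]))]
catch_tip [(0.57, array([351.3, 205.1]))]
wrist [[371.64829954   0.         315.09227571]
 [  0.         371.64829954 246.41565523]
 [  0.           0.           1.        ]] [ 299.05964716 -467.50227005  384.67797475] [ 2.89613257e+00  1.11978291e-03 -1.12889009e+00]
sleeve [(0.94, array([283., 211.]), 3773), (0.78, array([560., 171.]), 2878), (0.76, array([345.,  97.]), 3857), (0.48, array([385.,   0.]), 49)]
deck [(0.86, array([396.,   8.]), 931), (0.72, array([377.,   9.]), 1842)]
ramp [(0.84, array([378.,  12.]), 1942)]
catch []
sleeve [(0.86, array([559.4, 174.5])), (0.75, array([348.2,  98.5])), (0.55, array([282.6, 209.8]))]
deck []
ramp []
stop_face []
catch_tip []
```

View pics/top0.png

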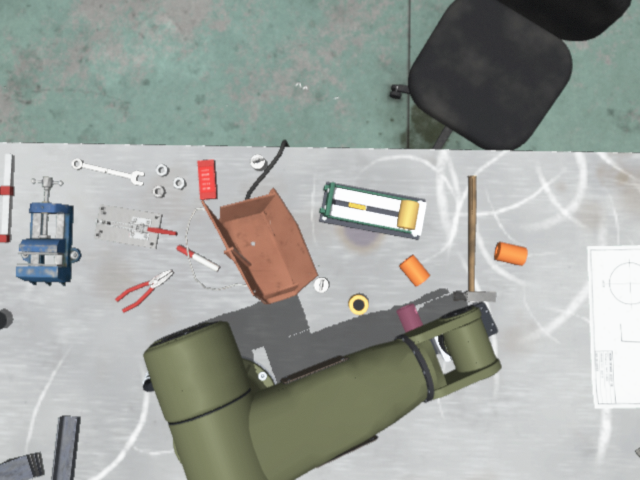

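View pics/scene0.png

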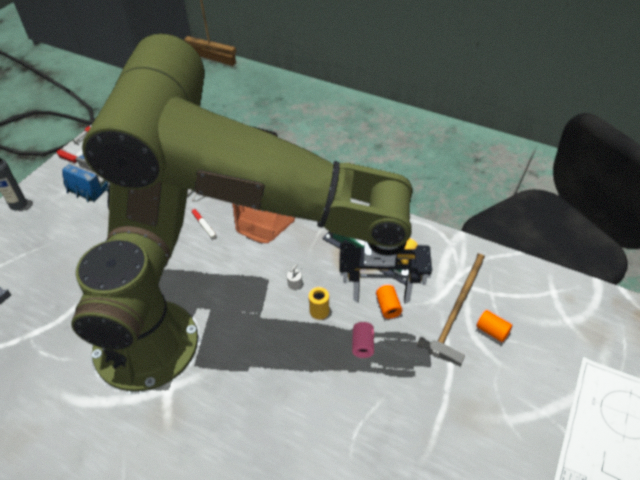

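View pics/wrist0.png

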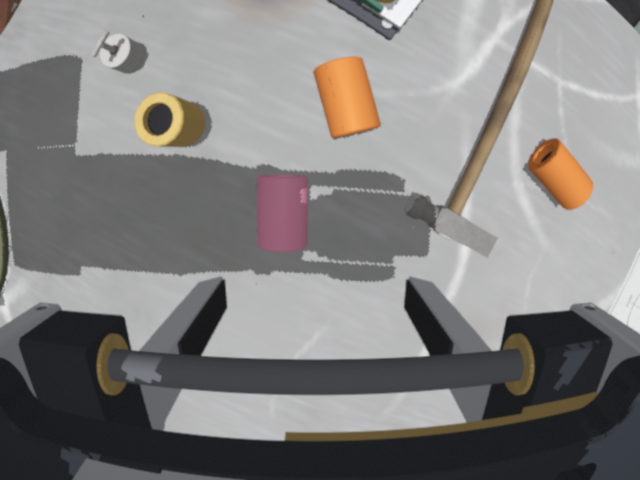

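```bash
cat > h.py <<'E'
import numpy as np, cv2
from scipy.spatial.transform import Rotation as R
from scipy.optimize import least_squares
from cell import manip
def rot(e): return R.from_euler('xyz',e).as_matrix()
def proj(c,P,fish=False):
    P=np.atleast_2d(P); K=c["intrinsics"]; q=(P-c["origin"])@rot(c["orientation"])
    if fish:
        r=np.hypot(q[:,0],q[:,1]); th=np.arctan2(r,q[:,2]); s=(th/np.maximum(r,1e-9))[:,None]*q[:,:2]
    else: s=q[:,:2]/q[:,2:]
    return s*K[0,0]+K[:2,2]
t7=np.radians(7)
def deck2world(p,D): # p: (x,y,yaw) of foot ; D deck coords
    D=np.atleast_2d(D); M=rot([0,0,p[2]])@rot([0,-t7,0])
    return D@M.T+np.array([p[0],p[1],22])
def world2deck(p,W):
    M=rot([0,0,p[2]])@rot([0,-t7,0]); return (np.atleast_2d(W)-np.array([p[0],p[1],22]))@M
def overlay(c,p,fn,fish=False,crop=None,scale=1):
    im=c["img"][:,:,::-1].copy()
    lines=[[(-20,-37.5,12),(205,-37.5,12)],[(-20,37.5,12),(205,37.5,12)],[(205,-43.5,45),(205,43.5,45)],[(0,-37.5,0),(0,37.5,0)]]
    big=cv2.resize(im,None,fx=scale,fy=scale,interpolation=cv2.INTER_CUBIC)
    for a,b in lines:
        L=np.linspace(a,b,20); q=(proj(c,deck2world(p,L),fish)+.5)*scale-.5
        cv2.polylines(big,[np.round(q).astype(int)],False,(255,0,255),1)
    if crop: x0,y0,x1,y1=[int(v*scale) for v in crop]; big=big[y0:y1,x0:x1]
    cv2.imwrite(fn,big)
E
python3 - <<'E'
from h import *
c=manip.camera("top")
obs={"deck":(0,0,0),"stop_face":(205,0,25),"catch_tip":(157,0,8)}
U=[];D=[]
for t in obs:
    m=manip.tip_of(t,c)
    print(t,[(round(k["score"],2),k["xy"]) for k in m][:2])
    if m: U.append(m[0]["xy"]);D.append(obs[t])
U=np.array(U);D=np.array(D,float)
f=lambda p:(proj(c,deck2world(p,D))-U).ravel()
s=least_squares(f,[440,-480,1.6]);print(s.x,s.fun)
# also sleeve
for m in manip.masks_of("sleeve",c)[:1]: print(m["xy"],m["score"])
for m in manip.masks_of("ramp",c)[:1]:
    cn,_=cv2.findContours(m["pixels"].astype(np.uint8),0,1);print(cv2.minAreaRect(max(cn,key=cv2.contourArea)))
print("sleeve pred px",proj(c,deck2world(s.x,(2.2,0,25))))
overlay(c,s.x,"pics/ov1.png",crop=(300,160,450,260),scale=5)
np.save("p.npy",s.x)
E
```

```text
deck [(0.8, [407.0, 215.6])]
stop_face [(0.87, [330.4, 201.1])]
catch_tip [(0.62, [344.7, 205.5])]
[ 504.76271461 -445.35357249    1.43325418] [-2.00420258 -0.15428985 -0.5358774   0.39613106  2.52028539 -0.23881752]
[415.6, 270.4] 0.9
((371.84661865234375, 209.90487670898438), (103.93392944335938, 41.278465270996094), 10.366321563720703)
sleeve pred px [[406.67147018 214.55098022]]
```

View pics/ov1.png

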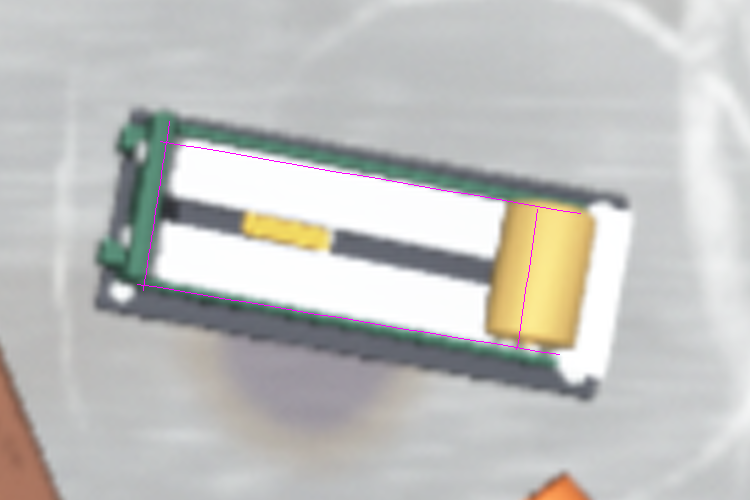

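```bash
cat >> h.py <<'E'
def target(p,tcp_deck): # tool x downhill, tool y into deck
    M=rot([0,0,p[2]])@rot([0,-t7,0])
    x=-M[:,0]; y=-M[:,2]; z=np.cross(x,y)
    return deck2world(p,tcp_deck)[0],np.stack([x,y,z],1)
def rel(p,tcp_deck,s=None):
    s=s or manip.read_state(); P,T=target(p,tcp_deck); C=rot(s["eef_rot"])
    return np.round(C.T@(P-s["eef_pos"]),1),np.round(np.degrees(R.from_matrix(C.T@T).as_rotvec()),2)
def where(p):
    s=manip.read_state(); T=target(p,(0,0,0))[1]
    print("t",s["clock"],"tcp deck",np.round(world2deck(p,s["eef_pos"])[0],1),"rot err deg",np.round(np.degrees(R.from_matrix(T.T@rot(s["eef_rot"])).as_rotvec()),2),
     "F deck",np.round(T.T@s["wrist_force"],2),"gap",s["finger_gap"])
E
python3 - <<'E'
from h import *
p=np.load("p.npy"); where(p); print(rel(p,(-60,0,190)))
E
```

```text
t 1.8 tcp deck [-62.6 260.  214.7] rot err deg [ 3.47 56.73 -6.42] F deck [-0.15  0.37 -0.43] gap 94.12303394592355
(array([-220.6,   24.2,  137.6]), array([ -3.47, -56.73,   6.42]))
```

```bash
python3 -m jog '[-60,6,36,-0.9,-14,1.6, -140,15,90,-2,-36,4, -220,24,138,-3.5,-56.7,6.4, -220,24,138,-3.5,-56.7,6.4, -220,24,138,-3.5,-56.7,6.4, -220,24,138,-3.5,-56.7,6.4, -220,24,138,-3.5,-56.7,6.4, -220,24,138,-3.5,-56.7,6.4, -220,24,138,-3.5,-56.7,6.4, -220,24,138,-3.5,-56.7,6.4]' 30 3
python3 -m jog '[0,0,0,0,0,0, 0,0,0,0,0,0]'
python3 - <<'E'
from h import *
p=np.load("p.npy"); where(p)
c=manip.camera("wrist")
overlay(c,p,"pics/w1.png",fish=True)
obs={"deck":(0,0,0),"stop_face":(205,0,25),"catch_tip":(157,0,8),"sleeve":(2.2,0,25)}
for t in obs:
    print(t,[(round(k["score"],2),k["xy"]) for k in manip.tip_of(t,c)][:3],proj(c,deck2world(p,obs[t]),True))
E
```

```text
clock: 2.63
eef_pos: [492.9, -528.0, 203.0]
eef_rot: [-1.572, 0.122, -1.713]
wrist_force: [-0.1, 0.0, -0.4]
finger_gap: 31.9
clock: 2.8
eef_pos: [492.5, -528.1, 204.1]
eef_rot: [-1.571, 0.121, -1.713]
wrist_force: [-1.5, 1.1, 0.4]
finger_gap: 30.2
t 2.8 tcp deck [-60.8   0.8 190.9] rot err deg [ 0.01  0.24 -0.04] F deck [-0.98 -0.33 -1.6 ] gap 30.199248119127677
deck [] [[315.3317857  165.17311584]]
stop_face [] [[314.42055589 -47.15603143]]
catch_tip [(0.88, [320.6, 5.2])] [[314.6420747    2.97842462]]
sleeve [(0.95, [268.5, 436.5]), (0.84, [317.1, 166.4]), (0.62, [170.4, 216.9])] [[315.33924345 163.41887058]]
```

View pics/w1.png

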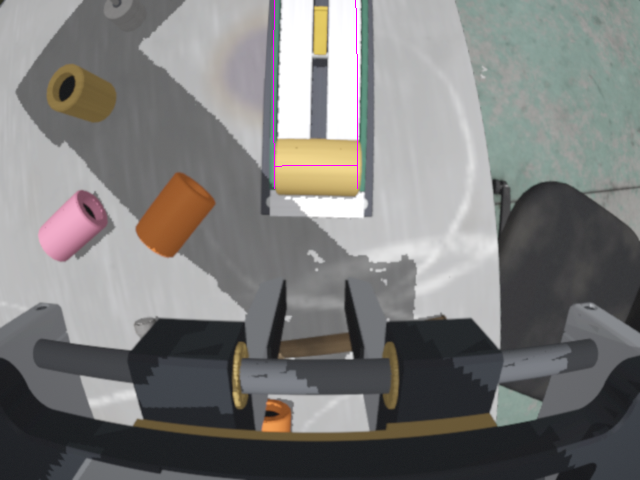

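Run:
```python
from h import *
p=np.load("p.npy")
c=manip.camera("wrist"); 
ms=manip.masks_of("sleeve",c)
for m in ms: 
    ys,xs=np.nonzero(m["pixels"]);print(m["score"],m["xy"],xs.min(),xs.max(),ys.min(),ys.max())
# hand-read: sleeve extents rows 138..197, cols 275..359 ; catch tip (320.5,6); slot at row 100 col 319
def sil(p,xc):
    th=np.linspace(0,2*np.pi,60)
    P=np.array([(xc+25*np.cos(a),y,25+25*np.sin(a)) for a in th for y in (-35,35)])
    q=proj(c,deck2world(p,P),True); return q.min(0),q.max(0)
print("pred sil",sil(p,2.2))
m=min(ms,key=lambda m:np.hypot(m["xy"][0]-317,m["xy"][1]-167)); ys,xs=np.nonzero(m["pixels"])
t=manip.tip_of("catch_tip",c); ct=t[0]["xy"] if t else [320.5,5.2]
top=dict(c); 
tc=manip.camera("top")
U=np.array([[407,217.],[331,200.],[347.5,205.3]]);D=np.array([(0,0,0),(205,0,25),(157,0,8)],float)
def f(p):
    a,b=sil(p,2.2)
    e=[a[0]-xs.min(),a[1]-ys.min(),b[0]-xs.max()-.5,b[1]-ys.max()-.5]
    w=proj(c,deck2world(p,(157,0,8)),True)[0]-ct
    return np.r_[e,w,0.7*(proj(tc,deck2world(p,D))-U).ravel()]
s=least_squares(f,p);print(s.x,np.round(s.fun,1)); print("change in deck frame",world2deck(p,(s.x[0],s.x[1],22)))
np.save("p2.npy",s.x); overlay(c,s.x,"pics/w2.png",fish=True); overlay(tc,s.x,"pics/t2.png",crop=(300,160,450,260),scale=5)
where(s.x); print(rel(s.x,(-36,0,62)))
print(rel(s.x,(-36,0,41)))
```

```text
0.92 [275.4, 417.2] 262 289 399 430
0.91 [72.8, 224.2] 38 107 189 259
0.85 [316.7, 168.3] 273 361 138 196
0.8 [173.4, 217.1] 135 214 172 257
pred sil (array([271.43169068, 135.27824698]), array([359.09751056, 192.6915278 ]))
[ 505.97169652 -448.1737829     1.40953463] [ 0.3 -0.6 -0.4  0.1 -0.7  0.8 -0.6 -1.4  0.2 -0.5  0.7 -1.3]
change in deck frame [[-2.60822679 -1.58424018  0.32024998]]
t 3.25 tcp deck [-58.   -0.  189.9] rot err deg [-0.19 -1.3  -0.  ] F deck [ 0.28 -1.02  0.65] gap 29.829172458638965
(array([-22. , 127.9,   0.9]), array([0.19, 1.3 , 0.  ]))
(array([-22. , 148.9,   1. ]), array([0.19, 1.3 , 0.  ]))
```

View pics/w2.png

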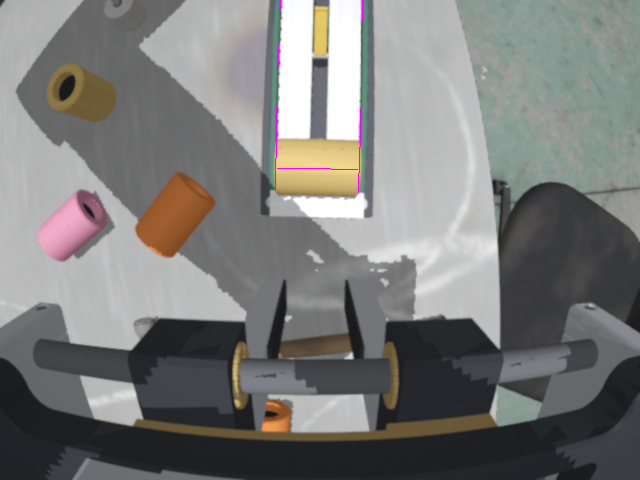

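```bash
python3 -m jog '[-2,20,0,0,0.3,0, -6,50,0.5,0,0.8,0, -10,85,1,0.2,1.3,0, -14,112,1,0.2,1.3,0, -16,126,1,0.2,1.3,0, -16,130,1,0.2,1.3,0, -16,130,1,0.2,1.3,0, -16,130,1,0.2,1.3,0]'
python3 - <<'E'
from h import *
p=np.load("p2.npy"); where(p)
c=manip.camera("wrist"); overlay(c,p,"pics/w3.png",fish=True)
print(rel(p,(-40,0,42)))
E
```

```text
clock: 3.92
eef_pos: [498.6, -497.2, 77.7]
eef_rot: [-1.569, 0.121, -1.732]
wrist_force: [-0.2, -0.6, 0.5]
finger_gap: 30.1
t 3.9167 tcp deck [-42.4  -0.6  61.3] rot err deg [ 0.08 -0.01 -0.06] F deck [ 0.51 -0.53 -0.09] gap 30.08527377967105
(array([-2.6, 19.8, -0.8]), array([-0.12,  0.01,  0.09]))
```

View pics/w3.png

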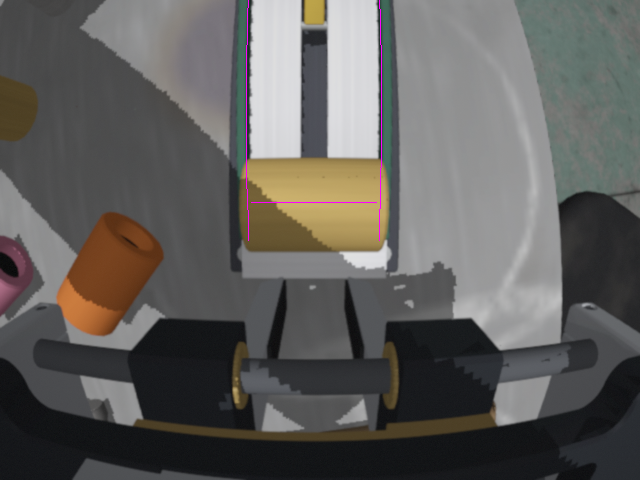

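```bash
python3 -m jog '[0,5,0,0,0,0, 0,11,-0.5,0,0,0, 0,16,-0.8,0,0,0, 0,19,-0.8,0,0,0, 0,20,-0.8,0,0,0, 0,20,-0.8,0,0,0, 0,20,-0.8,0,0,0]'
python3 - <<'E'
from h import *
p=np.load("p2.npy"); where(p)
c=manip.camera("wrist"); overlay(c,p,"pics/w4.png",fish=True)
c=manip.camera("scene"); overlay(c,p,"pics/s4.png",crop=(300,180,460,300),scale=5)
E
```

```text
clock: 4.55
eef_pos: [498.0, -494.1, 56.6]
eef_rot: [-1.571, 0.122, -1.732]
wrist_force: [-0.3, -0.6, 0.2]
finger_gap: 30.3
t 4.55 tcp deck [-42.1   0.5  40. ] rot err deg [ 0.01 -0.01 -0.01] F deck [ 0.65 -0.3  -0.22] gap 30.28057292598691
```

View pics/w4.png

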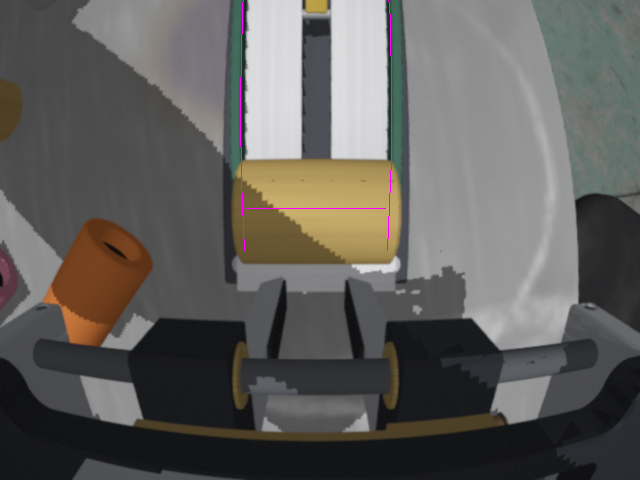

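View pics/s4.png

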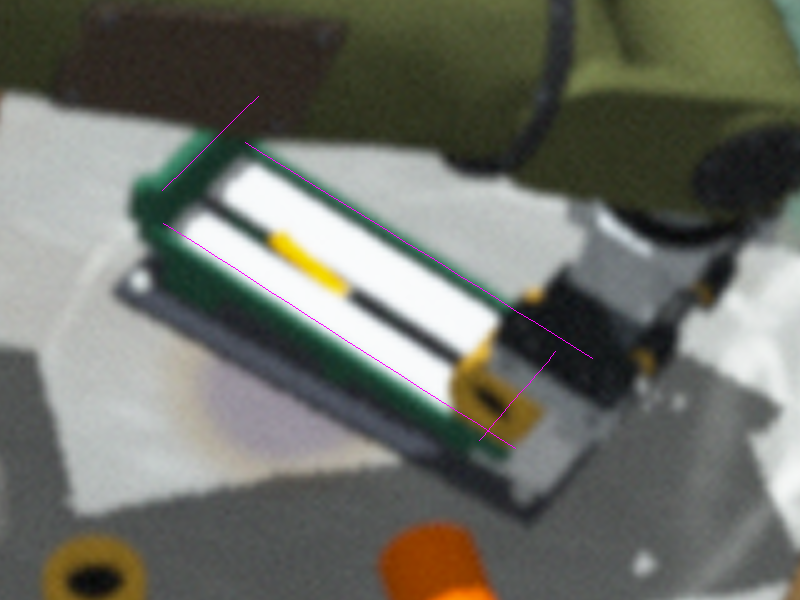

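```bash
python3 -m jog '[-2,0,0,0,0,0, -4,0,0,0,0,0, -6,0,0,0,0,0, -8,0,0,0,0,0, -10,0,0,0,0,0, -12,0,0,0,0,0, -14,0,0,0,0,0, -16,0,0,0,0,0, -18,0,0,0,0,0, -20,0,0,0,0,0]'
python3 - <<'E'
from h import *
p=np.load("p2.npy"); where(p)
c=manip.camera("wrist"); overlay(c,p,"pics/w5.png",fish=True)
E
```

```text
clock: 5.48
eef_pos: [501.1, -474.3, 59.0]
eef_rot: [-1.571, 0.122, -1.732]
wrist_force: [-0.3, -1.5, 1.4]
finger_gap: 29.7
t 5.4833 tcp deck [-21.9   0.6  40. ] rot err deg [ 0.01 -0.01 -0.  ] F deck [ 1.31 -1.59 -0.09] gap 29.71502769879326
```

View pics/w5.png

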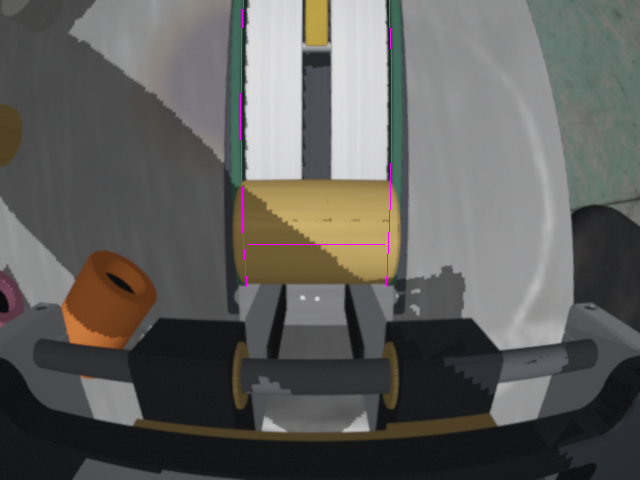

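```bash
python3 -m jog '[-2,0,0,0,0,0, -4.5,0.2,0,0,0,0, -7.5,0.4,0,0,0,0, -10.5,0.7,0,0,0,0, -13.5,1,0,0,0,0, -16.5,1.3,0,0,0,0, -19.5,1.6,0,0,0,0, -22.5,2,0,0,0,0, -25.5,2,0,0,0,0, -28,2,0,0,0,0]'
python3 - <<'E'
from h import *
p=np.load("p2.npy"); where(p)
c=manip.camera("wrist"); overlay(c,p,"pics/w6.png",fish=True)
E
```

```text
clock: 6.37
eef_pos: [505.7, -446.4, 60.4]
eef_rot: [-1.571, 0.122, -1.732]
wrist_force: [-0.1, -2.7, 0.6]
finger_gap: 30.2
t 6.3667 tcp deck [ 6.4  0.6 37.9] rot err deg [-0.   -0.02  0.  ] F deck [ 2.55 -0.94  0.33] gap 30.171393052684788
```

View pics/w6.png

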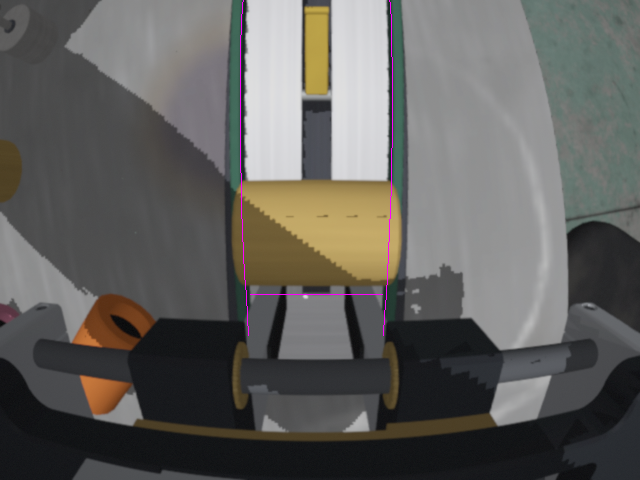

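```bash
python3 -m jog '[-2,0,0,0,0,0, -5,0,0,0,0,0, -9,0,0,0,0,0, -13,0,0,0,0,0, -17,0,0,0,0,0, -21,0,0,0,0,0, -25,0,0,0,0,0, -29,0,0,0,0,0, -33,0,0,0,0,0, -37,0,0,0,0,0]'
python3 -m jog '[-4,0,0,0,0,0, -8,0,0,0,0,0, -12,0,0,0,0,0, -16,0,0,0,0,0, -20,0,0,0,0,0, -24,0,0,0,0,0, -28,0,0,0,0,0, -32,0,0,0,0,0, -35,0,0,0,0,0, -37,0,0,0,0,0]'
python3 - <<'E'
from h import *
p=np.load("p2.npy"); where(p)
c=manip.camera("wrist"); overlay(c,p,"pics/w7.png",fish=True)
E
```

```text
clock: 7.25
eef_pos: [511.6, -410.1, 65.0]
eef_rot: [-1.571, 0.122, -1.732]
wrist_force: [-0.4, -1.5, 0.3]
finger_gap: 29.9
clock: 8.08
eef_pos: [517.5, -373.8, 69.5]
eef_rot: [-1.571, 0.122, -1.732]
wrist_force: [-0.4, -1.5, 1.0]
finger_gap: 30.1
t 8.0833 tcp deck [80.4  0.6 38. ] rot err deg [ 0.   -0.02  0.  ] F deck [ 1.41 -1.22 -0.12] gap 30.102925851708296
```

View pics/w7.png

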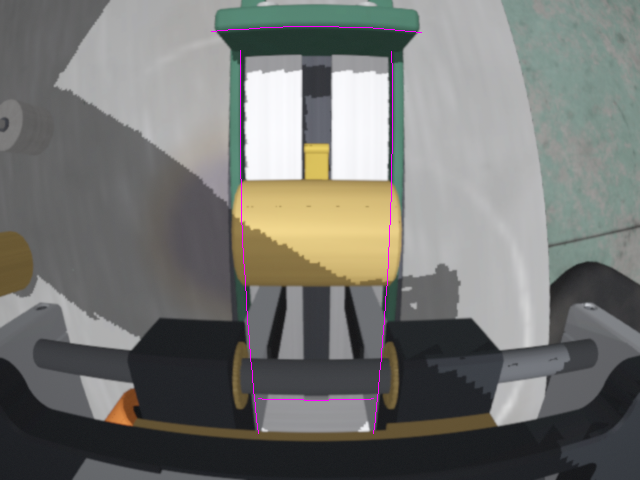

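```bash
python3 -m jog '[-2,0,0,0,0,0, -5,0,0,0,0,0, -8,0,0,0,0,0, -11,0,0,0,0,0, -14,0,0,0,0,0, -17,0,0,0,0,0, -20,0,0,0,0,0, -23,0,0,0,0,0, -26,0,0,0,0,0, -29,0,0,0,0,0]'
python3 -m jog '[-3,0,0,0,0,0, -6,0,0,0,0,0, -9,0,0,0,0,0, -12,0,0,0,0,0, -15,0,0,0,0,0, -18,0,0,0,0,0, -21,0,0,0,0,0, -24,0,0,0,0,0, -26,0,0,0,0,0, -27,0,0,0,0,0]'
python3 - <<'E'
from h import *
p=np.load("p2.npy"); where(p)
c=manip.camera("wrist"); overlay(c,p,"pics/w8.png",fish=True)
E
```

```text
clock: 8.97
eef_pos: [522.1, -345.5, 73.0]
eef_rot: [-1.571, 0.122, -1.732]
wrist_force: [-0.3, -2.5, 1.2]
finger_gap: 30.5
clock: 9.8
eef_pos: [526.3, -318.9, 76.2]
eef_rot: [-1.571, 0.122, -1.732]
wrist_force: [0.5, 0.7, -0.6]
finger_gap: 30.1
t 9.8 tcp deck [136.5   0.6  37.8] rot err deg [-0.01 -0.03  0.02] F deck [-0.67  0.66  0.41] gap 30.052917727455338
```

View pics/w8.png

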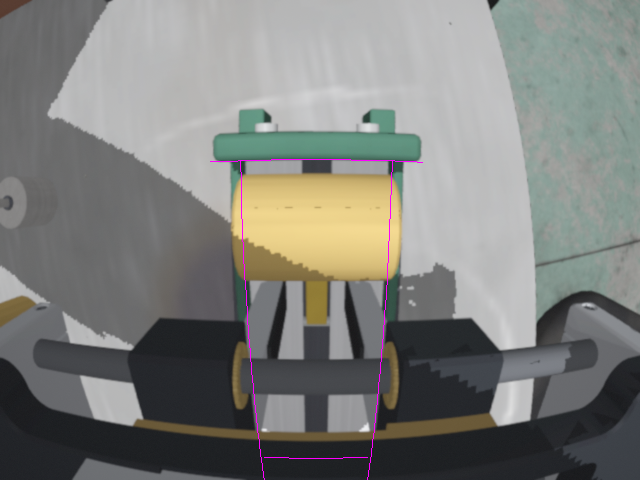

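```bash
python3 -m jog '[-1.5,0,0,0,0,0, -3,0,0,0,0,0, -4.5,0,0,0,0,0, -6,0,0,0,0,0, -7,0,0,0,0,0, -8,0,0,0,0,0, -8,0,0,0,0,0]'
python3 - <<'E'
from h import *
p=np.load("p2.npy"); where(p)
c=manip.camera("wrist"); overlay(c,p,"pics/w9.png",fish=True)
E
```

```text
clock: 10.43
eef_pos: [527.6, -311.4, 77.2]
eef_rot: [-1.571, 0.122, -1.732]
wrist_force: [-0.4, -0.7, 0.0]
finger_gap: 29.5
t 10.4333 tcp deck [144.2   0.6  38. ] rot err deg [ 0.01 -0.02  0.  ] F deck [ 0.77 -0.1  -0.27] gap 29.53213994521918
```

View pics/w9.png

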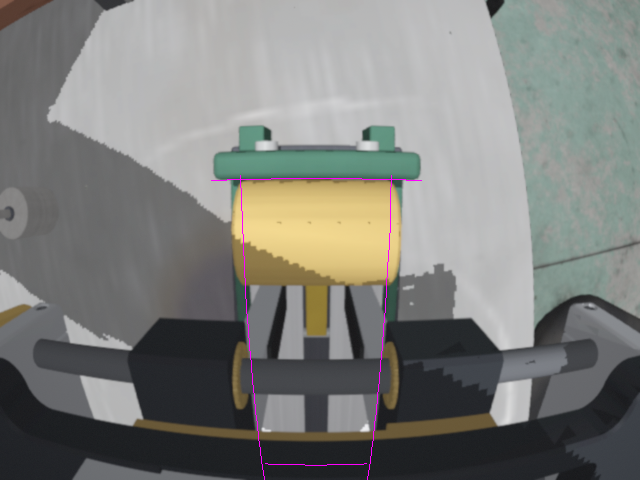

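```bash
python3 -m jog '[-0.7,0,0,0,0,0, -1.4,0,0,0,0,0, -2,0,0,0,0,0, -2.5,0,0,0,0,0, -3,0,0,0,0,0, -3,0,0,0,0,0]'
python3 -m jog '[-0.5,0,0,0,0,0, -1,0,0,0,0,0, -1,0,0,0,0,0]'
python3 -m jog '[-0.5,0,0,0,0,0, -1,0,0,0,0,0, -1,0,0,0,0,0]'
```

```text
clock: 10.98
eef_pos: [527.8, -309.9, 77.5]
eef_rot: [-1.57, 0.12, -1.732]
wrist_force: [-1.2, -11.0, -2.3]
finger_gap: 29.8
clock: 11.23
eef_pos: [527.8, -309.8, 77.6]
eef_rot: [-1.57, 0.118, -1.733]
wrist_force: [-1.4, -16.6, -4.4]
finger_gap: 30.2
clock: 11.48
eef_pos: [527.8, -309.7, 77.8]
eef_rot: [-1.569, 0.117, -1.733]
wrist_force: [-3.5, -21.2, -5.2]
finger_gap: 30.2
```

```bash
python3 - <<'E'
from h import *
p=np.load("p2.npy"); where(p)
c=manip.camera("wrist"); overlay(c,p,"pics/w10.png",fish=True,crop=(200,120,440,350),scale=2.5)
E
python3 -m jog '[1,0,0,0,0,0, 2,0,0,0,0,0, 3,0,0,0,0,0, 4.5,0,0,0,0,0, 6,0,0,0,0,0, 8,0,0,0,0,0, 10,0,0,0,0,0, 12,0,0,0,0,0, 12,0,0,0,0,0]'
python3 - <<'E'
from h import *
p=np.load("p2.npy"); where(p)
c=manip.camera("wrist"); overlay(c,p,"pics/w11.png",fish=True,crop=(200,120,440,350),scale=2.5)
E
```

```text
t 11.4833 tcp deck [145.9   0.7  38.3] rot err deg [ 0.09  0.04 -0.31] F deck [22.    2.56 -0.06] gap 30.155807829705076
clock: 12.28
eef_pos: [526.4, -318.7, 76.3]
eef_rot: [-1.571, 0.122, -1.732]
wrist_force: [0.8, 0.5, 0.9]
finger_gap: 29.8
t 12.2833 tcp deck [136.7   0.6  37.9] rot err deg [ 0. -0.  0.] F deck [-0.69 -0.78  0.72] gap 29.787977559923327
```

View pics/w10.png

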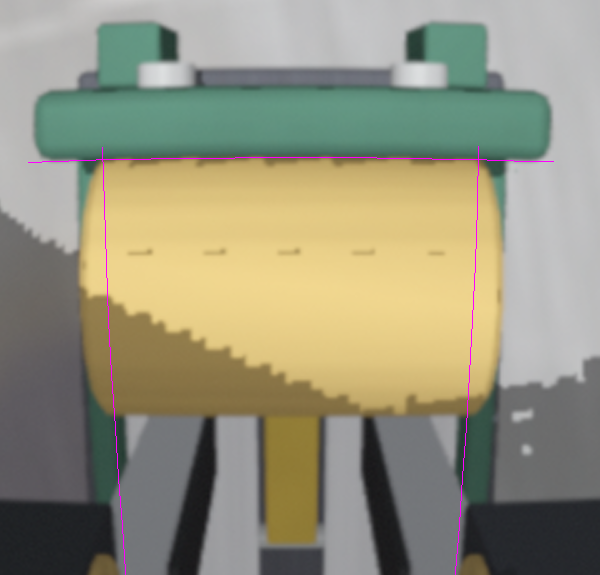

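View pics/w11.png

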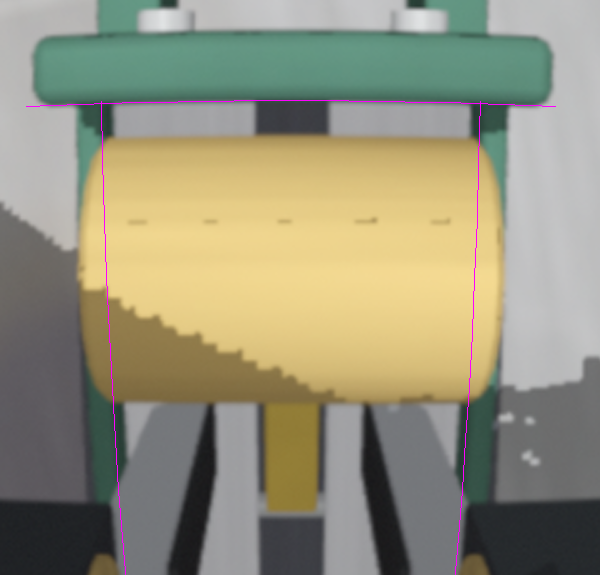

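```bash
python3 -m jog '[2,0,0,0,0,0, 5,0,0,0,0,0, 9,0,0,0,0,0, 14,0,0,0,0,0, 19,0,0,0,0,0, 24,0,0,0,0,0, 28,-1,0,0,0,0, 30,-4,0,0,0,0, 30,-8,0,0,0,0, 30,-12,0,0,0,0]'
python3 - <<'E'
from h import *
p=np.load("p2.npy"); where(p)
c=manip.camera("wrist"); overlay(c,p,"pics/w12.png",fish=True,crop=(200,80,440,310),scale=2.5)
E
```

```text
clock: 13.17
eef_pos: [521.4, -349.4, 85.1]
eef_rot: [-1.571, 0.122, -1.732]
wrist_force: [0.4, -0.3, -0.5]
finger_gap: 29.9
t 13.1667 tcp deck [106.9   0.6  50.4] rot err deg [ 0.01 -0.01 -0.  ] F deck [0.32 0.46 0.41] gap 29.925443298758907
```

View pics/w12.png

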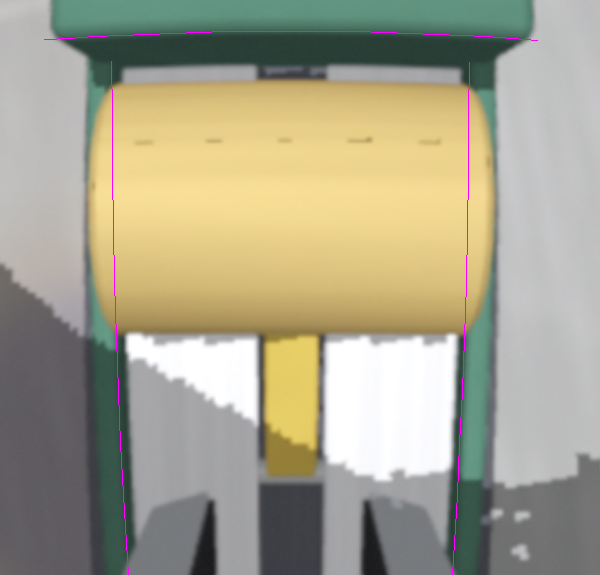

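```bash
python3 -m jog '[2,-10,0,0,0,0, 5,-25,0,0,0,0, 8,-45,0,0,0,0, 10,-70,0,0,0,0, 10,-95,0,0,0,0, 10,-120,0,0,0,0, 10,-140,0,0,0,0, 10,-150,0,0,0,0, 10,-150,0,0,0,0, 10,-150,0,0,0,0]'
python3 - <<'E'
from h import *
p=np.load("p2.npy"); where(p)
c=manip.camera("wrist"); overlay(c,p,"pics/w13.png",fish=True,crop=(200,50,440,280),scale=2.5)
ms=manip.masks_of("sleeve",c)
g=[m for m in ms if abs(m["xy"][0]-317)<40 and m["xy"][1]<300]
if g:
    m=g[0]; ys,xs=np.nonzero(m["pixels"]); ob=np.array([xs.min(),ys.min(),xs.max()+.5,ys.max()+.5]); print(m["score"],ob)
    th=np.linspace(0,2*np.pi,60)
    for xc in (168,170,172,174,175,176,178,180):
        P=np.array([(xc+25*np.cos(a),y,25+25*np.sin(a)) for a in th for y in (-35,35)])
        q=proj(c,deck2world(p,P),True); print(xc,np.round(np.r_[q.min(0),q.max(0)]-ob,1))
print("stop edge px",proj(c,deck2world(p,(205,0,45)),True), "catch", [(k["score"],k["xy"]) for k in manip.tip_of("catch_tip",c)][:1],proj(c,deck2world(p,(157,0,8)),True))
E
```

```text
clock: 14.05
eef_pos: [516.8, -377.0, 231.9]
eef_rot: [-1.571, 0.122, -1.732]
wrist_force: [-0.1, 0.2, -2.3]
finger_gap: 30.0
t 14.05 tcp deck [ 97.1   0.7 199.5] rot err deg [-0.01 -0.02  0.  ] F deck [ 0.08  2.31 -0.16] gap 30.02472799729818
0.69 [272.  120.  358.5 177.5]
168 [ 1.1  6.9 -0.1  5.2]
170 [ 1.   4.6 -0.1  3. ]
172 [ 1.   2.4 -0.1  0.8]
174 [ 1.   0.2 -0.  -1.5]
175 [ 1.  -1.  -0.  -2.6]
176 [ 1.  -2.1 -0.  -3.7]
178 [ 1.  -4.3 -0.  -5.9]
180 [ 1.  -6.5  0.  -8.2]
stop edge px [[315.74426655 110.50380632]] catch [(0.78, [315.3, 164.7])] [[315.665987   166.22432442]]
```

View pics/w13.png

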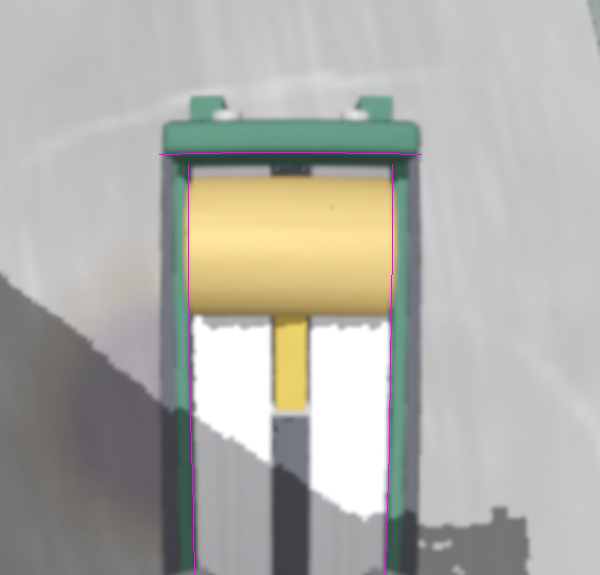

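Run:
```python
from h import *
p=np.load("p2.npy"); s=manip.read_state(); c=manip.camera("wrist")
T=rot(s["eef_rot"]); off=T.T@(c["origin"]-s["eef_pos"]); Rr=T.T@rot(c["orientation"])
th=np.linspace(0,2*np.pi,200)
def bottom(xc,pos,eul):
    Q=rot(eul); cc=dict(intrinsics=c["intrinsics"],origin=pos+Q@off,orientation=R.from_matrix(Q@Rr).as_euler('xyz'))
    P=np.array([(xc+25*np.cos(a),0,25+25*np.sin(a)) for a in th]); return proj(cc,deck2world(p,P),True)[:,1].max()
for n,x0,y0,pos,e in [("w10",200,120,[527.8,-309.7,77.8],[-1.569,.117,-1.733]),("w11",200,120,[526.4,-318.7,76.3],[-1.571,.122,-1.732]),("w12",200,80,[521.4,-349.4,85.1],[-1.571,.122,-1.732]),("w13",200,50,[516.8,-377,231.9],[-1.571,.122,-1.732])]:
    im=cv2.imread(f"pics/{n}.png").astype(float)
    for col in (200,400):
        pr=im[:,col-12:col+12].mean(1); d=np.abs(np.diff(pr[:,1:].sum(1)-pr[:,0]*2)) # yellow-ness
        k=np.argmax(np.where(np.arange(len(d))>250,d,0)); row=(k+1+.5)/2.5-.5+y0
        xs=np.linspace(165,190,251); b=np.array([bottom(x,np.array(pos),e) for x in xs])
        print(n,col,round(row,1),"xc",xs[np.argmin(abs(b-row))])
```

```text
w10 200 286.1 xc 180.0
w10 400 286.1 xc 180.0
w11 200 280.9 xc 173.5
w11 400 281.3 xc 173.3
w12 200 213.3 xc 173.6
w12 400 213.3 xc 173.6
w13 200 175.3 xc 174.3
w13 400 246.9 xc 165.0
```

Run:
```python
from h import *
p=np.load("p2.npy"); where(p)
c=manip.camera("top"); overlay(c,p,"pics/tf.png",crop=(240,130,500,320),scale=3)
```

```text
t 14.25 tcp deck [ 97.1   0.9 198.5] rot err deg [-0.1  -0.01  0.07] F deck [-0.13  0.01  0.44] gap 29.766423490090723
```

View pics/tf.png

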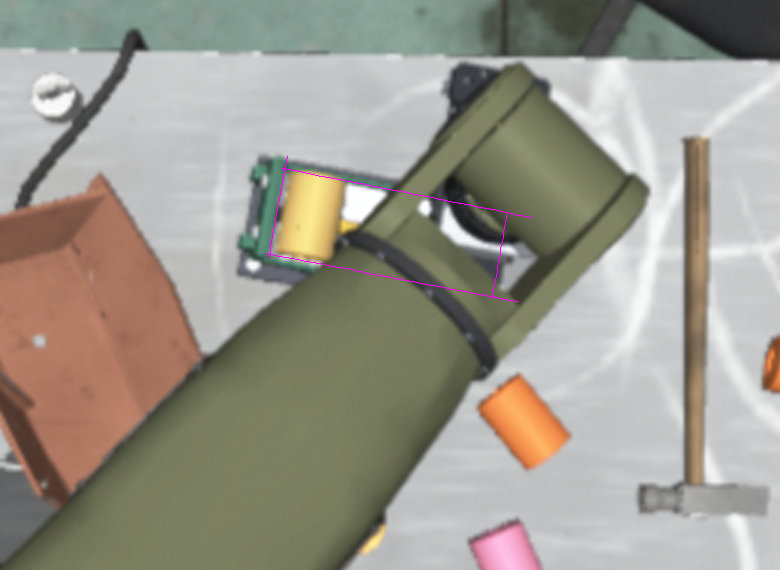

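```bash
python3 -m jog '[0,0,0,0,0,0, 0,0,0,0,0,0, 0,0,0,0,0,0, 0,0,0,0,0,0, 0,0,0,0,0,0, 0,0,0,0,0,0, 0,0,0,0,0,0, 0,0,0,0,0,0, 0,0,0,0,0,0, 0,0,0,0,0,0]'
python3 - <<'E'
from h import *
p=np.load("p2.npy"); c=manip.camera("wrist"); overlay(c,p,"pics/w14.png",fish=True,crop=(200,50,440,280),scale=2.5)
a=cv2.imread("pics/w13.png").astype(int);b=cv2.imread("pics/w14.png").astype(int)
print(abs(a-b).max(2)[170:330,180:400].mean()); im=b[:,190:230].mean(1); d=np.abs(np.diff(im[:,1:].sum(1)-2*im[:,0])); print(250+np.argmax(d[250:360]))
print(manip.sign_off())
E
```

```text
clock: 15.13
eef_pos: [516.9, -377.1, 232.3]
eef_rot: [-1.571, 0.122, -1.732]
wrist_force: [0.9, 0.8, 0.0]
finger_gap: 29.9
2.8469318181818184
313
the job is handed in; nothing more can be done
None
```

The sleeve is at the top of the ramp, resting on the catch, and I handed the job in at about 15 s of the 48 s allowed. I could not confirm the catch angle directly.

**What I did:** I found the ramp with the top and wrist cameras. I came down behind the sleeve with the fingers held 30 mm apart, and pushed it slowly up the slope until it met the stop. There it stopped moving while the push force rose to about 22 N. I then backed off gently and lifted about 160 mm clear. The sleeve was never gripped.

**Last checks:**
- **At the stop:** the wrist picture put the sleeve's centre at deck x of about 180.0 mm.
- **After release:** it settled at about 173.5 to 174.3 mm (allowed 170 to 183 mm), looked square to the deck, and had not visibly moved about 1 s later. The wrist force was near zero.
- **Disagreement in position:** geometry suggests about 175.3 mm with the catch fully up, so the measured rest is 1 to 2 mm lower. This may be measurement error or a slightly pressed catch.
- **Catch angle:** the tip is hidden under the sleeve from above, so I inferred that it is up from the sleeve holding its place. The limit is 0.06 rad. If the lower resting position is real, my rough estimate is about 0.05 rad, or more if the catch is shorter than it looks.
- **Failed reading:** one of the two edge readings in the last position check gave 165.0 mm with an edge at an impossible row. I discarded it as a false edge.
- **Other things on the bench:** I never touched them. In the last top picture the hammer looks where it was. The arm hid most of the spare sleeve, and I did not look at the rest again.

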